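# Load the cap track and shut its gate

### The job

Push the three small screw caps with the fingertips, one at a time, through the narrow gate of the grey cap tray into its single-file track, then push the gate slide fully shut behind them. Slide the caps along the deck and never pick one up or lift it over a rail; leave the one wide cap behind in the tray and do not disturb the vials and the film tub standing beside it.

Things in the scene. Friction and masses are not known exactly. Their poses are not given: they have to be found in the camera images.
- cap_tray: Grey-painted metal cap tray, 184 mm along its x, 292 mm along its y; stands fast, cannot be shifted. Origin at bench height under the tray, z up. Level deck 12 mm above the origin. All rails stand only 8 mm above the deck (slide guides 9, end stop 13 mm): fingertips 10 to 15 mm above the deck pass over the rails and still push the 18 mm tall caps.
- bay_middle (a point): Middle of the open bay, at deck height: tray x 0, y -70 mm. The bay spans tray x -80 to 80 mm and y -139 to 0 mm between rails 4 mm thick
- gate_mouth (a point): Middle of the gate, at deck height: tray x 0, y 50 mm. Two slanting rails funnel to it, from x +-80 mm at y 0 to x +-13.5 mm at y 50 mm; the blade of the gate slide crosses the track just behind it, at y 56.7 to 60.3 mm
- track_end (a point): Middle of the track at the end stop, at deck height: tray x 0, y 137 mm. The track runs straight along tray +y from the gate, 27 mm wide (x -13.5 to 13.5 mm), rails 6 mm thick; behind the blade it holds three small caps in a row with about 4 mm to spare, each cap pushing on those in front of it
- gate_slide (a joint): Travel of the gate slide along the tray's +x, in m: 0 is fully open (blade clear of the track), 0.040 is fully shut, the stop (blade right across the track). It stays where it is left and takes about 1.5 N to push.
- gate_tab (a point): Centre of the outer (-x) face of the slide's upright black push tab: 6 mm thick, 26 mm wide along tray y, from 11.5 to 31.5 mm above the deck. Push it along tray +x. With the slide open this face is at tray x -71, y 58.5 mm, shut at x -31 mm; guides 9 mm high lie on either side of the blade in front of and below the tab
- cap_1: Small white ribbed screw cap, 24 mm across and 18 mm tall, lying flat on the deck; origin at the centre of its underside, z up
- cap_2: Small white screw cap, the same as cap_1
- cap_3: Small white screw cap, the same as cap_1
- wide_cap: The one wider white screw cap, 34 mm across and 18 mm tall, too wide for the gate; origin at the centre of its underside
- vial_a: Glass vial, 23 mm across and 62 mm tall, standing on the bench by the tray; origin at the centre of its underside
- vial_b: Glass vial, the same as vial_a, standing near it
- film_tub: Black film tub, 34 mm across and 50 mm tall, standing on the bench by the tray; origin at the centre of its underside
There are look-alikes about, which are no part of the job. Leave any pink or turquoise look-alike of the cap_1 alone.

How it is judged:
By the outcome, as a careful person would: the job done as asked, in the order asked, and still so for the second after the job is handed in, with the robot touching nothing.
It also fails if it takes over 72 s, if anything falls off the work surface, if the arm or the gripper's body presses on something with over 40 N, if the wrist force passes 120 N, or if a joint passes its speed limit or range.

### The arm

A 7-joint arm with a two-finger parallel gripper is mounted at the origin on a cart in front of the work surface, level with it; the furniture and walls round the work are solid. World frame = base frame: x ahead of the robot, y to its left, z up, the work surface at z = 0. Lengths are in m, angles in degrees, forces in N, time in s.
With the tool pointing down it reaches from about 0.4 to 0.9 m from the base axis. Payload 5.6 kg.
Tool frame: the origin (TCP) lies at the very end of the fingers, on their centre line; the grasp point (between the pads) lies 19 mm behind it; z points along the fingers, y is the line along which they close (so a half turn about z gives the same grasp; the last joint's range is limited). The gripper opens to 92 mm and grips with 3 to 60 N. Pads are 20 mm wide; open, the fingers measure 128 mm over their backs; the gripper's body (75 mm by 189 mm) begins 69 mm behind the grasp point.
Start: joints at [-68.297, 26.786, -0.665, 91.828, 0.344, 61.387, -3.226], TCP at [0.266, 0.593, 0.215] pointing down, gripper open.
Joint ranges: [-144.91, 144.91], [-17.63, 115.5], [-89.93, 88.59], [15.96, 139.68], [-74.01, 254.01], [8.47, 105.57], [-167.45, 167.45]. Speed limits (degrees/s): [147.25, 147.25, 180, 180, 180, 180, 180].

### API

Orientations are given as a 3x3 rotation matrix whose columns are the frame's x, y, z axes.
In Python, from rig import ctrl, claw, eyes gives the robot as it stands. Calls block until the motion is done:
- ctrl.move_to(position, orientation): joint-space move of the TCP to a pose.
- ctrl.line_to(position, rotation=None, speed=0.15, force_limit=None): straight line of the TCP; rotation=None keeps the orientation; speed is the mean speed in m/s. With force_limit (N) it stops when the force on the tool has changed by that much, and returns True; else False.
- ctrl.set_joints(angles): joint-space move.
- claw.move_gripper(opening): finger opening in m; the grip force is fixed at half the most; returns when the fingers have stopped.
- ctrl.sleep(seconds).
- ctrl.solve_ik(position, orientation): joint angles nearest the present ones, or None.
- ctrl.get_state(): the state.
- eyes.get_image(name): name is "scene" or "top" or "wrist"; returns the picture (480x640x3 uint8, blue, green, red); there is no depth.
- eyes.camera_model(name): a dict with "fx", "fy", "cx", "cy" (pixels), "view" (4x4, takes a point from world to camera coordinates). Camera axes: x right, y down, z forward; pixel columns grow to the right and rows downward; lengths in m; the calibration is good to about 2 mm. The wrist camera is an equidistant fisheye: a pixel r from the principal point sees the ray r / f radians off the axis. A picture is of the moment at which its call begins: read the wrist's pose just before it. camera_model takes no time and is no camera call; for the wrist camera it gives the pose at the moment of the call.
A pose or a line that the arm cannot do raises ctrl.Unreachable and nothing moves.
- ctrl.hand_in(): hands the job in; it is judged then, once.
The state is a dict: "time": time; "q": joint angles; "joint_vel": joint speeds; "joint_torque": joint torques, N m; "eef_pos": TCP position; "eef_rot": TCP orientation; "wrist_force": force on the tool from outside, world axes, zero at the start; "torque": the same for the moment, N m; "grip_width": finger opening in m; "grip_force": force on a finger pad.
Only numpy, scipy, OpenCV 4.12 (cv2) and the standard library are available. Lean on these libraries where they do the work, as an engineer would, in place of code of your own. Each camera call takes 0.05 s, during which the arm holds its last target. There are 200 camera calls.

## Working session

There is one attempt and no reset: what is moved stays moved. The work goes in short steps, each a Python script; the robot and the scene stay as the last script left them, time stands still between calls to the robot, and variables do not carry over. Pictures are saved under pics/ and viewed, at most 12 in all, crops included, and the job is handed in when it is done.

```bash
ls; mkdir -p pics
python3 - <<'E'
from rig import ctrl,claw,eyes
import cv2,numpy as np
np.set_printoptions(precision=4,suppress=True)
for n in ("top","scene"):
    im=eyes.get_image(n); cv2.imwrite(f"pics/{n}0.png",im); m=eyes.camera_model(n)
    print(n,m)
s=ctrl.get_state();print(s["time"],s["eef_pos"],s["eef_rot"],s["grip_width"])
E
```

```text
pics
top {'fx': 598.7544334021233, 'fy': 598.7544334021233, 'cx': 319.0674209307584, 'cy': 235.2812380094814, 'view': array([[-0.008 , -0.9999,  0.0089,  0.0662],
       [-0.9826,  0.0062, -0.1854,  0.6035],
       [ 0.1853, -0.0103, -0.9826,  0.9221],
       [ 0.    ,  0.    ,  0.    ,  1.    ]])}
scene {'fx': 573.3312491569019, 'fy': 573.3312491569019, 'cx': 319.8982990173695, 'cy': 231.95740844089906, 'view': array([[ 0.4675, -0.8838, -0.0164, -0.2121],
       [-0.6962, -0.3567, -0.623 ,  0.4685],
       [ 0.5448,  0.3027, -0.782 ,  0.5875],
       [ 0.    ,  0.    ,  0.    ,  1.    ]])}
0.1 [0.266  0.5925 0.2137] [[-0.9123  0.4095 -0.0005]
 [ 0.4095  0.9123 -0.0015]
 [-0.0001 -0.0016 -1.    ]] 0.09196425475245291
```

View pics/top0.png

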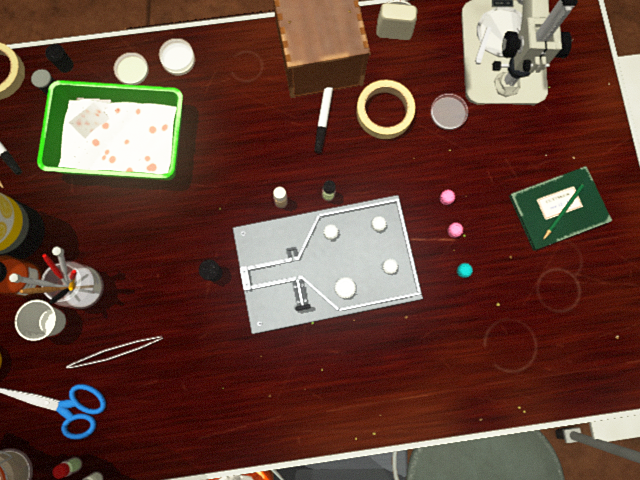

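View pics/scene0.png

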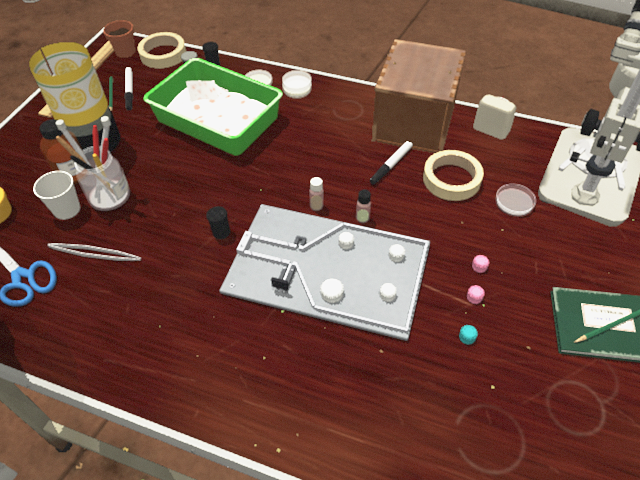

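Top view: the small white caps are at (332,232), (379,223) and (391,267). The wide cap is at (345,288), and the open slide tab is at (305,310). The vials are at (280,197) and (329,190), the film tub at (210,270). Possible mix-ups for a small cap are the wide cap (345,288), the pink look-alikes (448,197) and (455,229), the turquoise one (464,270), and the white dish caps (131,68) and (177,56). I choose the three 24 mm white ones inside the grey tray.

```bash
cat > h.py <<'E'
import cv2,numpy as np
from rig import ctrl,claw,eyes
np.set_printoptions(precision=4,suppress=True)
def ray(m,p):
    R,t=m["view"][:3,:3],m["view"][:3,3]
    d=R.T@[(p[0]-m["cx"])/m["fx"],(p[1]-m["cy"])/m["fy"],1.]
    return -R.T@t,d/np.linalg.norm(d)
def onplane(m,p,z):
    c,d=ray(m,p); return c+d*(z-c[2])/d[2]
def proj(m,P):
    v=m["view"]@np.append(P,1); return np.array([m["fx"]*v[0]/v[2]+m["cx"],m["fy"]*v[1]/v[2]+m["cy"]])
def tri(ms,ps):
    A=np.zeros((3,3));b=np.zeros(3)
    for m,p in zip(ms,ps):
        c,d=ray(m,p);N=np.eye(3)-np.outer(d,d);A+=N;b+=N@c
    return np.linalg.solve(A,b)
def traymask(im):
    hsv=cv2.cvtColor(im,cv2.COLOR_BGR2HSV)
    m=((hsv[...,1]<50)&(hsv[...,2]>90)).astype(np.uint8)*255
    cs,_=cv2.findContours(m,cv2.RETR_EXTERNAL,cv2.CHAIN_APPROX_NONE)
    cs=[c for c in cs if cv2.pointPolygonTest(c.astype(np.float32),(330.,260.),True)>-20 and cv2.contourArea(c)>3000]
    h=cv2.convexHull(max(cs,key=cv2.contourArea))
    return h
def quad(h):
    for e in np.linspace(.01,.1,40):
        q=cv2.approxPolyDP(h,e*cv2.arcLength(h,True),True)
        if len(q)==4:break
    q=q[:,0].astype(float); pts=h[:,0].astype(float)
    # refine: fit lines to the hull points densely sampled near each side
    cm=np.zeros((480,640),np.uint8);cv2.drawContours(cm,[h],-1,255,1);ys,xs=np.nonzero(cm);P=np.c_[xs,ys].astype(float)
    L=[]
    for i in range(4):
        a,b=q[i],q[(i+1)%4];u=(b-a)/np.linalg.norm(b-a);n=np.array([-u[1],u[0]])
        s=(P-a)@u;k=(abs((P-a)@n)<3)&(s>8)&(s<np.linalg.norm(b-a)-8)
        vx,vy,x,y=cv2.fitLine(P[k].astype(np.float32),cv2.DIST_HUBER,0,.01,.01).ravel()
        L.append(np.cross([x,y,1],[x+vx,y+vy,1]))
    c=[np.cross(L[i-1],L[i]) for i in range(4)]
    return np.array([p[:2]/p[2] for p in c])
def whites(im,h,thr=200):
    m=((im.min(2)>thr)).astype(np.uint8)*255
    k=np.zeros_like(m);cv2.fillPoly(k,[h],255);m&=k
    m=cv2.morphologyEx(m,cv2.MORPH_OPEN,cv2.getStructuringElement(cv2.MORPH_ELLIPSE,(7,7)))
    n,_,st,ce=cv2.connectedComponentsWithStats(m)
    return [(ce[i],st[i,4],st[i,2:4]) for i in range(1,n) if st[i,4]>60]
E
python3 - <<'E'
from h import *
ms=[];Q=[];W=[]
for n in("top","scene"):
    im=cv2.imread(f"pics/{n}0.png");m=eyes.camera_model(n);h=traymask(im);q=quad(h);ms.append(m);Q.append(q)
    W.append(whites(im,h));print(n,q.round(1).tolist());[print(w) for w in W[-1]]
    print([onplane(m,p,.012)[:2] for p in q])
# order corners: match via world
A=[onplane(ms[0],p,.012) for p in Q[0]]
for p,a in zip(Q[0],A):
    j=min(Q[1],key=lambda s:np.linalg.norm(onplane(ms[1],s,.012)-a));print("corner",tri(ms,[p,j]))
for c in W[0]:
    a=onplane(ms[0],c[0],.022);j=min(W[1],key=lambda s:np.linalg.norm(onplane(ms[1],s[0],.022)-a));print("cap",tri(ms,[c[0],j[0]]),c[1],j[1],onplane(ms[0],c[0],.027),onplane(ms[1],j[0],.023))
im=cv2.imread("pics/top0.png")[170:350,190:480];cv2.imwrite("pics/topcrop0.png",cv2.resize(im,None,fx=2.7,fy=2.7,interpolation=cv2.INTER_CUBIC))
E
```

```text
top [[397.9, 194.1], [422.8, 298.5], [251.0, 333.7], [231.8, 226.9]]
(array([378.7755, 222.2245]), np.int32(147), array([14, 14], dtype=int32))
(array([330.5395, 230.5987]), np.int32(152), array([14, 14], dtype=int32))
(array([357.1348, 261.9768]), np.int32(2152), array([100,  55], dtype=int32))
(array([244.6795, 277.9231]), np.int32(78), array([ 8, 13], dtype=int32))
(array([344.6971, 286.6765]), np.int32(340), array([20, 22], dtype=int32))
(array([282.    , 293.0088]), np.int32(113), array([ 9, 17], dtype=int32))
[array([ 0.684 , -0.0758]), array([ 0.5032, -0.1118]), array([0.447 , 0.1754]), array([0.6277, 0.2107])]
scene [[259.2, 202.9], [430.3, 240.4], [407.7, 340.0], [217.0, 291.5]]
(array([288.9527, 227.0232]), np.int32(2156), array([100,  39], dtype=int32))
(array([335.6506, 276.3381]), np.int32(11163), array([200, 101], dtype=int32))
[array([0.6266, 0.209 ]), array([ 0.6837, -0.0803]), array([ 0.5011, -0.1165]), array([0.444 , 0.1717])]
corner [ 0.6863 -0.0781  0.0071]
corner [ 0.5046 -0.1145  0.0038]
corner [0.4475 0.176  0.004 ]
corner [0.6285 0.2109 0.0089]
cap [ 0.5967 -0.0059  0.0083] 147 11163 [ 0.6312 -0.0396  0.027 ] [0.5448 0.0206 0.023 ]
cap [ 0.6343  0.0494 -0.1075] 152 11163 [0.6173 0.0422 0.027 ] [0.5448 0.0206 0.023 ]
cap [0.5546 0.0096 0.024 ] 2152 11163 [ 0.5636 -0.0016  0.027 ] [0.5448 0.0206 0.023 ]
cap [0.5542 0.1495 0.0573] 78 2156 [0.5382 0.1856 0.027 ] [0.5963 0.132  0.023 ]
cap [0.5233 0.0164 0.0522] 340 11163 [0.5225 0.0199 0.027 ] [0.5448 0.0206 0.023 ]
cap [0.5152 0.1019 0.1255] 113 2156 [0.5127 0.1237 0.027 ] [0.5963 0.132  0.023 ]
```

View pics/topcrop0.png

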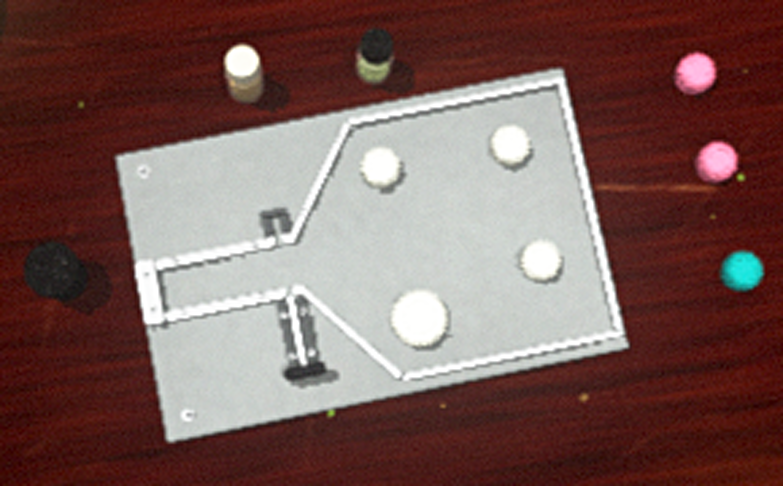

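The crop confirms the layout. Three small round white caps sit in the bay at full-frame (331,232), (379,223) and (390,266). The wide cap is at (345,288), and the slide is open with its tab at (303,307). Next I measure the caps in local windows in both views.

```bash
cat >> h.py <<'E'
def cap(im,seed,r=15):
    """white blob near a seed, local Otsu; returns enclosing circle centre and radius"""
    x,y=map(int,seed);w=cv2.GaussianBlur(im,(3,3),0).min(2)[y-r:y+r+1,x-r:x+r+1]
    t=(int(np.percentile(w,30))+int(w.max()))//2
    n,l,st,ce=cv2.connectedComponentsWithStats((w>t).astype(np.uint8))
    i=min(range(1,n),key=lambda k:np.hypot(*(ce[k]-r))-0.05*st[k,4])
    return ce[i]+[x-r,y-r],st[i,4],st[i,2:4]
def trayfit(C):
    """C: Nx2 world corners, in any order -> origin, yaw (tray y ~ world +y)"""
    o=np.mean(C,0);D=np.array(C)-o
    M=np.array([[sx*.092,sy*.146] for sx in(-1,1) for sy in(-1,1)])
    best=None
    for a in np.radians(np.arange(-30,30,.05)):
        R=np.array([[np.cos(a),-np.sin(a)],[np.sin(a),np.cos(a)]]);W=M@R.T
        e=sum(np.min(np.sum((W-d)**2,1)) for d in D)
        if best is None or e<best[0]:best=(e,a)
    return o,best[1],np.sqrt(best[0]/len(D))
def toT(o,a,p):
    c,s=np.cos(a),np.sin(a);return np.array([[c,s],[-s,c]])@(np.asarray(p)[:2]-o)
def toW(o,a,p):
    c,s=np.cos(a),np.sin(a);return np.array([[c,-s],[s,c]])@np.asarray(p)+o
E
python3 - <<'E'
from h import *
seeds={"top":[(331,232),(379,223),(390,266),(345,288)],"scene":[(346,240),(397,253),(388,292),(332,290)]}
ms={};B={};T={}
for n in seeds:
    im=cv2.imread(f"pics/{n}0.png");ms[n]=eyes.camera_model(n)
    q=quad(traymask(im));C=[onplane(ms[n],p,.012)[:2] for p in q];o,a,e=trayfit(C);T[n]=(o,a)
    print(n,"tray",o,np.degrees(a),"rms",e)
    B[n]=[cap(im,s) for s in seeds[n]]
    for b in B[n]:
        w=onplane(ms[n],b[0],.026 if n=="top" else .024);print("  cap",b[0],b[1],b[2],"W",w[:2],"T",toT(o,a,w)*1000)
for i in range(4):print("tri",tri([ms["top"],ms["scene"]],[B["top"][i][0],B["scene"][i][0]]))
# wrist look pose reachability
o=(T["top"][0]+T["scene"][0])/2;a=(T["top"][1]+T["scene"][1])/2;print("mean",o,np.degrees(a))
for sgn in(1,-1):
    ty=np.array([-np.sin(a),np.cos(a),0])*sgn;z=np.array([0,0,-1.]);R=np.c_[ty,np.cross(z,ty),z]
    for p in([0,-150],[0,65],[-80,58]):
        print(sgn,p,ctrl.solve_ik(np.append(toW(o,a,np.array(p)/1000),.024),R))
E
```

```text
top tray [0.5655 0.0496] 11.100000000000586 rms 0.00027535125805229173
  cap [330.3884 230.562 ] 121 [12 12] W [0.6176 0.0425] T [ 49.7384 -17.0721]
  cap [378.6198 222.4793] 121 [12 12] W [ 0.631  -0.0394] T [ 47.1703 -99.9781]
  cap [390.1069 265.3359] 131 [13 13] W [ 0.5577 -0.0567] T [ -28.0632 -102.826 ]
  cap [344.7343 286.9441] 286 [19 19] W [0.5221 0.0197] T [-48.2999 -20.9761]
scene tray [0.5638 0.0459] 11.250000000000584 rms 0.0016622257952656812
  cap [345.6935 236.6452] 124 [14 11] W [0.6198 0.0406] T [ 53.883  -16.1285]
  cap [396.6923 249.2385] 130 [16 11] W [ 0.6338 -0.0418] T [ 51.5293 -99.7081]
  cap [387.9452 288.5685] 146 [15 12] W [ 0.5603 -0.0591] T [ -23.9782 -102.2906]
  cap [331.4693 286.8706] 309 [22 19] W [0.5243 0.0173] T [-44.3428 -20.4247]
tri [0.6186 0.0414 0.0246]
tri [ 0.6321 -0.0408  0.025 ]
tri [ 0.5587 -0.0581  0.0249]
tri [0.5232 0.0184 0.0242]
mean [0.5647 0.0478] 11.175000000000583
1 [0, -150] [-11.798   38.2468  24.2197 106.687  -23.2828  39.9778  37.0838]
1 [0, 65] [-30.9451  34.9177  20.7418 112.0513 -19.9322  36.4871  13.735 ]
1 [-80, 58] [-29.9354  29.202   18.589  122.8388 -17.8611  30.4699  13.1227]
-1 [0, -150] [ -41.1054   67.4097   76.2232  108.4043  -71.7855   70.7371 -107.4071]
-1 [0, 65] [ -1.6794  35.1671 -16.8358 110.0323  16.0676  37.0651 162.658 ]
-1 [-80, 58] [ -2.008   29.5385 -15.1411 121.0204  14.4327  31.1081 163.4928]
```

Both views agree on tray coordinates in mm: caps A (50,-17), B (47,-100), C (-28,-103) and wide cap (-48,-21). Cap-top minus deck height triangulates to about 18 mm. I'll push with the two fingertips set 13 mm apart, so they form a V behind each cap.

```bash
cat >> h.py <<'E'
O=np.array([.5655,.0487]);A=np.radians(11.15);G=.013;D=.0201
def rot(u):
    """tool down, tool x along tray direction u"""
    w=toW(np.zeros(2),A,np.array(u,float)/np.linalg.norm(u));x=np.array([*w,0]);z=np.array([0,0,-1.])
    return np.c_[x,np.cross(z,x),z]
def P(xy,z):return np.append(toW(O,A,np.array(xy)/1000.),z)
def behind(c,u,gap=0):
    u=np.array(u,float)/np.linalg.norm(u);return np.array(c)-u*(D*1000+gap)
def shot(n,name):
    im=eyes.get_image(n);cv2.imwrite(f"pics/{name}.png",im);return im
E
python3 - <<'E'
from h import *
s=ctrl.get_state();p=np.array(s["eef_pos"])
u=np.array([0,38])-np.array([50,-17])
ctrl.line_to([p[0],p[1],.29],speed=.25)
t=behind((50,-17),u,12)
ctrl.line_to(P((0,-60),.27),rotation=rot((0,1)),speed=.3)
m=eyes.camera_model("wrist");w=shot("wrist","wrist1");print({k:m[k] for k in("fx","cx","cy")},m["view"])
claw.move_gripper(G)
ctrl.line_to(P(t,.06),rotation=rot(u),speed=.2)
s=ctrl.get_state();print(s["time"],s["eef_pos"],P(t,.06),s["grip_width"],s["wrist_force"])
im=shot("top","top1");cv2.imwrite("pics/top1c.png",cv2.resize(im[150:350,220:460],None,fx=3,fy=3,interpolation=cv2.INTER_CUBIC))
E
```

```text
{'fx': 371.64829954431775, 'cx': 318.554356395928, 'cy': 231.8042838392388} [[ 0.9807  0.1956  0.0002 -0.564 ]
 [ 0.1875 -0.9407  0.2826 -0.163 ]
 [ 0.0555 -0.2771 -0.9592  0.4097]
 [ 0.      0.      0.      1.    ]]
5.4917 [0.6441 0.0223 0.0609] [0.6436 0.0226 0.06  ] 0.012845193689610629 [ 0.0001 -0.2755  0.1668]
```

View pics/wrist1.png

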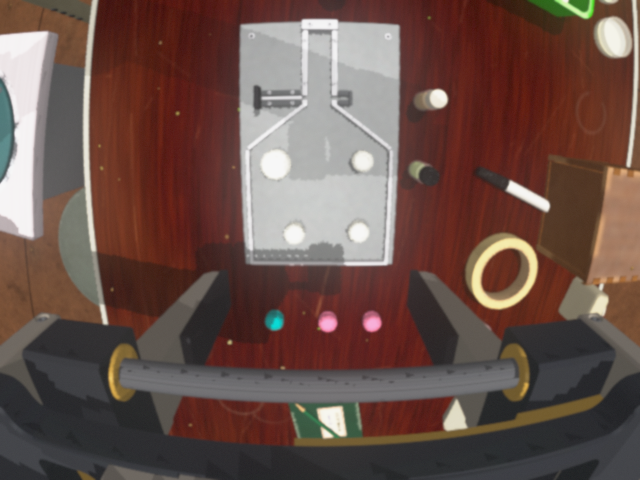

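View pics/top1c.png

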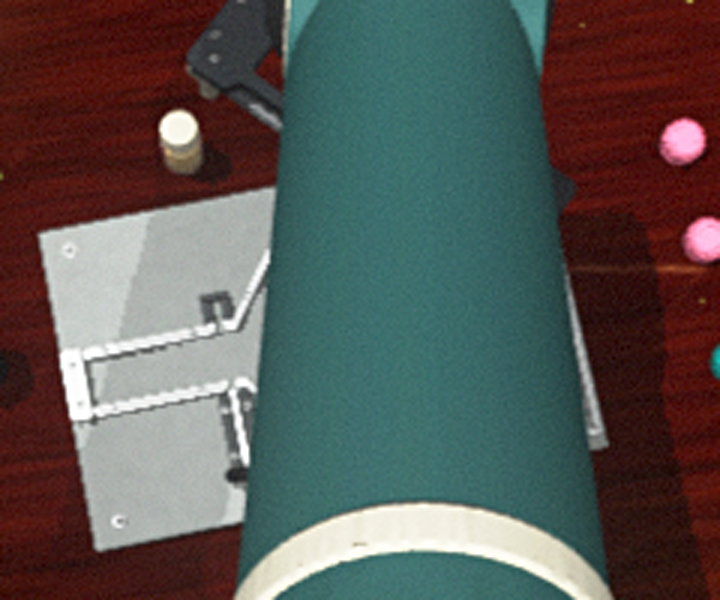

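The wrist view shows the whole tray: corners at (240,25), (400,25), (247,264) and (392,264). The small caps are at (362,161), (358,231) and (294,233), the wide cap at (275,164), and the tab at (257,97). The top view is blocked by the arm. I use the wrist image to check the tray pose in the robot frame.

```bash
cat >> h.py <<'E'
def fray(m,p):
    v=np.array([p[0]-m["cx"],p[1]-m["cy"]]);r=np.hypot(*v);t=r/m["fx"]
    d=np.append(v/r*np.sin(t),np.cos(t));R,tt=m["view"][:3,:3],m["view"][:3,3];return -R.T@tt,R.T@d
def fplane(m,p,z):
    c,d=fray(m,p);return (c+d*(z-c[2])/d[2])[:2]
E
python3 - <<'E'
from h import *
V=np.array([[0.9807,.1956,.0002,-.564],[.1875,-.9407,.2826,-.163],[.0555,-.2771,-.9592,.4097],[0,0,0,1]])
m=dict(fx=371.648,cx=318.554,cy=231.804,view=V)
im=cv2.imread("pics/wrist1.png");hsv=cv2.cvtColor(im,cv2.COLOR_BGR2HSV)
# plate edges: scan for saturation step, at rows / columns
S=cv2.GaussianBlur(hsv[...,1],(3,3),0).astype(int)
def edge(p,d,n=20):
    v=[S[int(round(p[1]+d[1]*k)),int(round(p[0]+d[0]*k))] for k in range(n)]
    k=next(i for i in range(n) if v[i]<90);f=(v[k-1]-90)/(v[k-1]-v[k]+1e-9) if k else 0
    return np.array(p)+np.array(d)*(k-1+f)
side={}
side["L"]=[edge((232,y),(1,0)) for y in range(35,230,12)]
side["R"]=[edge((410,y),(-1,0),25) for y in list(range(35,150,12))+list(range(190,235,12))]
side["T"]=[edge((x,14),(0,1)) for x in list(range(250,298,8))+list(range(345,392,8))]
side["B"]=[edge((x,274),(0,-1)) for x in range(256,388,12)]
L={}
for k,e in side.items():
    W=np.array([fplane(m,p,.012) for p in e],np.float32);vx,vy,x,y=cv2.fitLine(W,cv2.DIST_HUBER,0,.001,.001).ravel()
    L[k]=np.cross([x,y,1],[x+vx,y+vy,1]);a=np.degrees(np.arctan2(vy,vx));print(k,a)
C=[]
for a,b in(("L","T"),("T","R"),("R","B"),("B","L")):
    c=np.cross(L[a],L[b]);C.append(c[:2]/c[2])
C=np.array(C);o,a,e=trayfit(C);print(C,"tray",o,np.degrees(a),e,"vs",O,np.degrees(A), "sizes",[np.linalg.norm(C[i]-C[i-1]) for i in range(4)])
for s in((362,161),(358,231),(294,233),(275,164)):
    c=cap(im,s,17);w=fplane(m,c[0],.029);print(c[0],c[1],toT(o,a,w)*1000,toT(O,A,w)*1000)
E
```

```text
L -79.000244
R -79.024666
T 11.361849
B 12.633977
[[ 0.446   0.1747]
 [ 0.6307  0.2118]
 [ 0.6872 -0.0796]
 [ 0.5034 -0.1208]] tray [0.5668 0.0465] 11.250000000000584 0.004450682837654512 vs [0.5655 0.0487] 11.15 sizes [np.float64(0.30101125599465794), np.float64(0.18842357788648995), np.float64(0.29682999657746), np.float64(0.18836988624385234)]
[363.1136 160.5458] 273 [ 48.3567 -13.9147] [ 49.2601 -16.2192]
[358.8794 232.4591] 257 [ 45.6735 -96.9378] [ 46.7218 -99.2469]
[293.7811 234.4943] 265 [-29.5385 -99.4215] [ -28.4857 -101.8618]
[274.7098 163.9934] 603 [-49.5697 -17.8351] [-48.6594 -20.3106]
```

The wrist estimate agrees with the others to about 1 mm. I push cap A.

```bash
sed -i 's/^O=np.array(\[.5655,.0487\])/O=np.array([.5661,.0486])/' h.py
cat >> h.py <<'E'
Z=.024
def st(tag):
    s=ctrl.get_state();print(tag,"t",round(s["time"],2),"T",toT(O,A,s["eef_pos"])*1000,"z",round(s["eef_pos"][2],4),"F",np.round(s["wrist_force"],2))
def go(xy,u,z=Z,v=.1,fl=None):return ctrl.line_to(P(xy,z),rotation=rot(u),speed=v,force_limit=fl)
def stage1(c,e):
    u=np.array(e,float)-c
    go(behind(c,u,10),u,.06,.25);go(behind(c,u,10),u,Z,.1);st("down")
    print("hit",go(behind(e,u),u,Z,.09,15));st("pushed")
    go(behind(e,u,12),u,Z,.12)
def stage2(c,ways,fl=15):
    u=(0,1)
    go(behind(c,u,7),u,Z,.1)
    for w in ways:print("hit",go(behind(w,u),u,Z,.09,fl))
    st("end")
E
python3 - <<'E'
from h import *
stage1(np.array([49.5,-16.5]),np.array([0,36.]))
go(behind((0,36),(0,1),9),(0,1),Z,.1);st("aligned")
im=shot("wrist","wrist2");cv2.imwrite("pics/wrist2c.png",im[0:400])
E
```

```text
down t 6.3 T [ 69.8237 -38.5292] z 0.0234 F [-0.74  0.3   0.64]
hit False
pushed t 7.37 T [14.2203 20.8269] z 0.0241 F [-0.16 -0.28  0.92]
aligned t 8.53 T [0.0678 7.2066] z 0.024 F [0.36 0.61 0.25]
```

View pics/wrist2c.png

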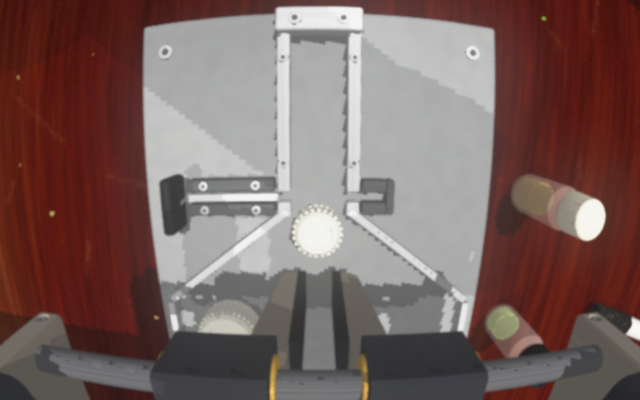

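The wrist view shows cap A centred in front of the gate at (317,231), with the fingertips in a V behind it at (325,272). I continue through the track and then do cap B.

```bash
cat >> h.py <<'E'
def up():
    s=ctrl.get_state();t=toT(O,A,s["eef_pos"])*1000
    go((t[0],t[1]-10),(0,1),Z,.12);go((t[0],t[1]-15),(0,1),.065,.15)
E
python3 - <<'E'
from h import *
stage2((0,36),[(0,60),(0,120)]);up()
stage1(np.array([46.8,-99.5]),np.array([4,-32.]))
go(behind((4,-32),(0,1),9),(0,1),Z,.1);st("aligned")
im=shot("wrist","wrist3")
E
```

```text
hit False
hit False
end t 10.13 T [-0.082  99.9404] z 0.024 F [-1.08 -0.12 -0.61]
down t 12.34 T [  62.6133 -124.5357] z 0.0234 F [0.51 0.05 0.05]
hit False
pushed t 13.49 T [ 14.9957 -49.64  ] z 0.024 F [-0.29  0.62 -0.08]
aligned t 14.46 T [  4.0729 -60.7773] z 0.024 F [ 0.08  0.82 -0.59]
```

View pics/wrist3.png

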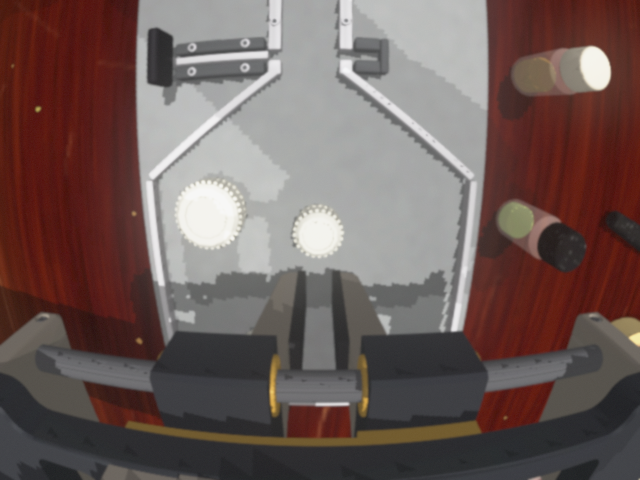

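Cap B sits at (317,231), centred in front of the fingertips, and the wide cap at (210,213) hasn't moved. I push B in, then start cap C.

Run:
```python
from h import *
stage2((4,-32),[(0,30),(0,60),(0,97)]);up()
stage1(np.array([-28.,-102.5]),np.array([7,-55.]))
go(behind((7,-55),(0,1),9),(0,1),Z,.1);st("aligned")
im=shot("wrist","wrist4");c=cap(im,(317,231),30);print(c)
stage2((7,-55),[(0,30),(0,60),(0,76)])
im=shot("wrist","wrist5")
```

```text
hit False
hit False
hit False
end t 16.72 T [-0.0089 76.6252] z 0.024 F [ 0.27 -3.44  0.85]
down t 18.82 T [ -45.9562 -126.461 ] z 0.0237 F [-0.73 -0.92  0.16]
hit False
pushed t 19.74 T [ -5.3433 -71.6988] z 0.024 F [ 0.3   0.07 -0.11]
aligned t 20.77 T [  6.8649 -84.0617] z 0.0239 F [-0.01  0.53  0.54]
(array([321.83  , 229.9704]), np.int32(1624), array([50, 48], dtype=int32))
hit False
hit False
hit False
end t 23.06 T [ 0.1996 53.2835] z 0.0242 F [ 1.29 -5.2   2.27]
```

View pics/wrist5.png

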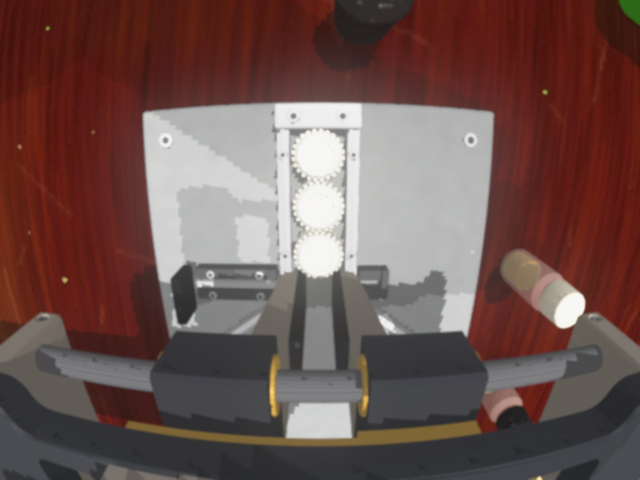

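All three caps are in a row in the track at (318,155), (318,207) and (318,253), and the tab at (183,293) is still open. I press a little further to seat the row, then back off and check before closing.

Run:
```python
from h import *
print(go(behind((0,81),(0,1)),(0,1),Z,.04,12));st("seat")
ctrl.sleep(.2);st("seat")
up()
go((0,20),(0,1),.09,.2);st("")
im=shot("wrist","wrist6")
cv2.imwrite("pics/wrist6c.png",cv2.resize(im[60:330,120:520],None,fx=2,fy=2,interpolation=cv2.INTER_CUBIC))
```

```text
True
seat t 23.32 T [ 0.3396 52.9099] z 0.0243 F [ 0.32 -3.97  1.19]
seat t 23.52 T [ 0.2618 53.0623] z 0.0241 F [ 2.16 -5.1   2.08]
 t 24.5 T [ 0.1004 19.8011] z 0.0898 F [ 0.58  0.28 -1.13]
```

View pics/wrist6c.png

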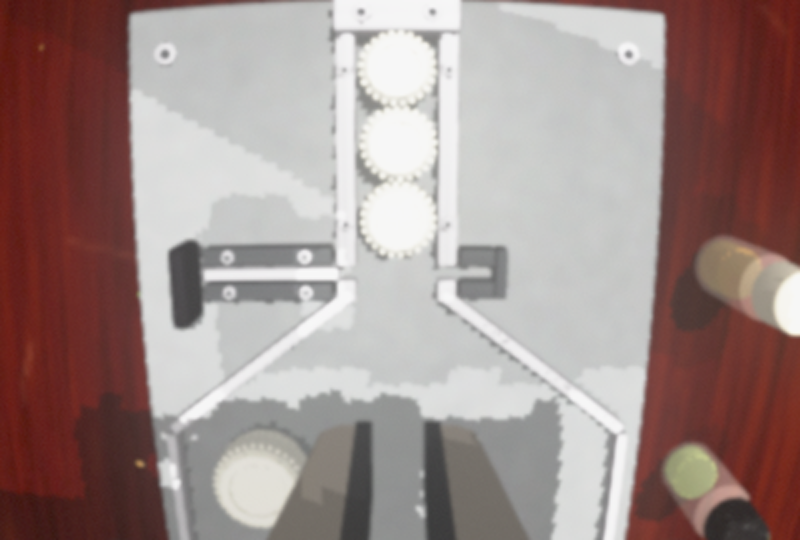

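The row is seated against the end stop. The last cap's rear edge is at crop row 258 and the blade slot at row 273, so the blade path is clear. Tab at crop (185,283). Now I close the gate.

Run:
```python
from h import *
claw.move_gripper(0.0)
u=(0,1);y=57.5
go((-106,y),u,.09,.25);go((-106,y),u,.027,.12);st("down")
print(go((-80,y),u,.027,.06,10));st("a")
print(go((-36,y),u,.027,.05,12));st("push")
ctrl.sleep(.3);st("hold")
s=ctrl.get_state();t=toT(O,A,s["eef_pos"])*1000
go((t[0]-25,y),u,.027,.1);go((t[0]-25,y),u,.1,.2);go((0,0),u,.17,.25);st("")
im=shot("wrist","wrist7")
cv2.imwrite("pics/wrist7c.png",cv2.resize(im[60:330,120:520],None,fx=2,fy=2,interpolation=cv2.INTER_CUBIC))
```

```text
down t 26.19 T [-105.3856   56.9885] z 0.0271 F [ 0.28  0.9  -0.65]
False
a t 26.77 T [-79.8448  57.4958] z 0.027 F [-0.73 -0.4   0.27]
True
push t 27.48 T [-45.3701  57.4755] z 0.0262 F [-0.73  0.46  0.32]
hold t 27.78 T [-46.4958  57.6079] z 0.026 F [ 0.58 -0.39 -0.47]
 t 29.31 T [-1.7341  0.5928] z 0.168 F [-0.03  0.48 -0.44]
```

View pics/wrist7c.png

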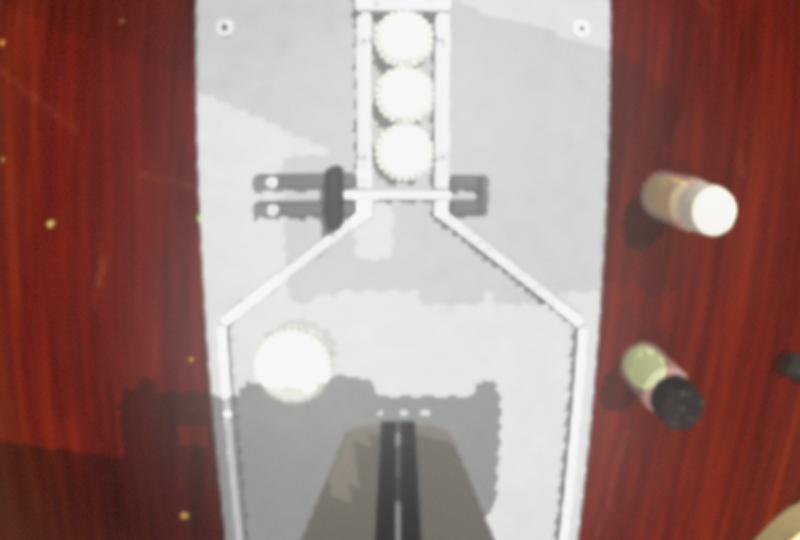

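The blade now crosses the track behind the third cap, with the tab at crop (333,200). I press once more with a higher force limit to confirm it's at the stop, and measure the tab.

Run:
```python
from h import *
m=eyes.camera_model("wrist");print("tab face",toT(O,A,fplane(m,(281,160),.0435))*1000,"guide ends",toT(O,A,fplane(m,(120+253/2,160),.021))*1000,toT(O,A,fplane(m,(120+488/2,160),.021))*1000)
u=(0,1);y=57.5
go((-80,y),u,.1,.25);go((-80,y),u,.027,.12)
go((-51,y),u,.027,.06,10);st("near")
print(go((-36,y),u,.027,.02,20));st("push")
s=ctrl.get_state();t=toT(O,A,s["eef_pos"])*1000
go((t[0]-30,y),u,.027,.1);go((t[0]-30,y),u,.1,.2);go((-60,-20),u,.25,.25)
ctrl.line_to([.42,.15,.33],speed=.25)
m=eyes.camera_model("scene");im=shot("scene","scene8");st("")
cv2.imwrite("pics/scene8c.png",cv2.resize(im[170:350,190:480],None,fx=2.7,fy=2.7,interpolation=cv2.INTER_CUBIC))
```

```text
tab face [-32.5109  54.7468] guide ends [-64.8479  53.1796] [35.848  52.8541]
near t 31.38 T [-51.2588  57.4041] z 0.0268 F [ 0.02 -0.22  0.19]
True
push t 31.94 T [-45.516   57.5932] z 0.0262 F [-0.36  0.59 -0.06]
 t 34.65 T [-123.8621  126.5243] z 0.3289 F [-0.06 -1.2  -0.93]
```

View pics/scene8c.png

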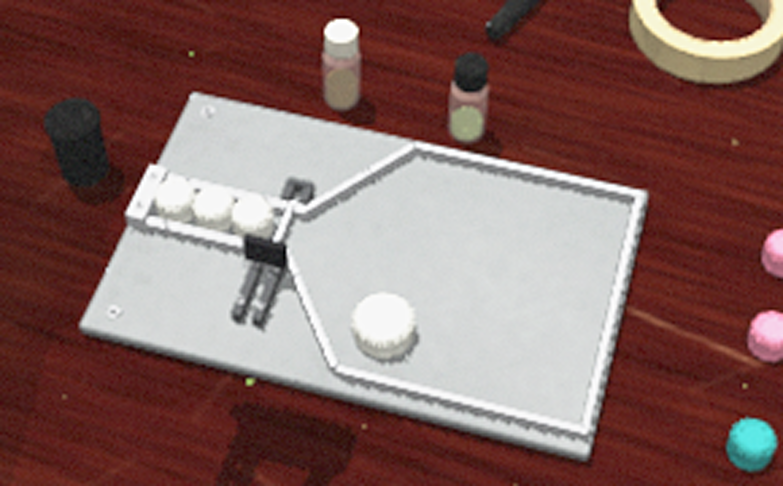

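The second press stopped at the same place (-45.5 mm, at the higher 20 N limit), so the gate is at its stop. The three caps are in the track at crop (175,198), (212,206) and (252,214). The wide cap at (383,325), the vials and the tub are undisturbed.

```bash
python3 -c "
from rig import ctrl
ctrl.sleep(.3);print(ctrl.hand_in())"
```

```text
the job is handed in; nothing more can be done
None
```

The job is handed in: all three small caps are in the track with the gate slide shut at its stop behind them, the wide cap is still in the tray, and the vials and film tub were not disturbed (about 35 s of the 72 s used).

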